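Fetch the calibrator rack from behind the reagent bottles and load it

ROBOT

A 6-joint arm with a two-finger parallel gripper is mounted at the origin on the work surface. World frame = base frame: x ahead of the robot, y to its left, z up, the work surface at z = 0. Lengths are in m, angles in rad, forces in N, time in s.
With the tool pointing down it reaches from about 0.35 to 0.775 m from the base axis. Payload 7.3 kg.
Tool frame: the origin (TCP) lies on the centre line of the jaws, within the pads' length; the fingertips stand 11 mm ahead of it and the grasp point (between the pads) lies 8 mm behind it; z points along the fingers, y is the direction in which the jaws open and shut (so a half turn about z gives the same grasp; the last joint's range is limited). The gripper opens to 92 mm and grips with 3 to 60 N. Pads are 19 mm wide; open, the fingers measure 130 mm over their backs; the gripper's body (75 mm by 190 mm) begins 47 mm behind the grasp point.
Start: joints at [-0.146, 0.342, 1.524, -0, 1.275, -0.146], TCP at [0.525, 0, 0.238] pointing down, gripper open.
Joint ranges: [-2.53, 2.53], [-0.77, 2.02], [0.04, 2.7], [-1, 4.14], [0.28, 2.66], [-3.11, 3.11]. Speed limits (rad/s): [2.57, 2.57, 3.14, 3.14, 3.14, 3.14].

INTERFACE

Orientations are given as [roll, pitch, yaw] about the fixed x, y, z axes, in that order (R = Rz(yaw) Ry(pitch) Rx(roll)).
In Python, from cell import robot gives the robot as it stands.
- The arm moves only by the tool jog_arm, never from a script. Its argument "deltas" is one flat list of numbers, 6 for each row, row after row: the shift along the world's x, y, z in units of 0.1 m (1.0 is 0.1 m), then the turn, a rotation vector about the world's x, y, z in units of 90 degrees (1.0 is 90 degrees). A call has 1 to 5 rows; each row is the pose to reach, as a shift and turn from the pose commanded when the call began; what a row does not reach only later rows make up. A row lasts 1/12 s, in which the tool goes at most 41.7 mm and 7.16 degrees, less where a joint would pass 70% of its speed; a pose out of reach is approached as far as the arm can. A call with a number of a shift or a turn outside -1 to 1 is refused whole. A call with a gripper value outside its range is refused whole. "claw" is the opening, from 0 (shut) to 1 (fully open), set as the call begins (left out, the last holds). The fingers move at their own pace and stop on an object; "newtons" is the grip in N (left out, the last holds). Time passes only in rows, so rows that repeat a pose let the fingers close. It gives the time, the measured TCP pose, the force and the opening at its end, in the units of the state.
- robot.observe(): the state, without advancing time (a new reading comes with each control period).
- robot.read_camera(name): name is "scene" or "side" or "wrist"; returns the picture (480x640x3 uint8, red, green, blue); there is no depth.
- robot.camera_params(name): a dict with "fx", "fy", "cx", "cy" (pixels), "R" (3x3) and "t" (3): a world point X has camera coordinates R X + t. Camera axes: x right, y down, z forward; pixel columns grow to the right and rows downward; lengths in m; the calibration is good to about 2 mm. A picture is of the moment at which its call begins: read the wrist's pose just before it. camera_params takes no time and is no camera call; for the wrist camera it gives the pose at the moment of the call.
- robot.hand_in(): hands the job in, once; it reports no verdict.
The state is a dict: "time": time; "qpos": joint angles; "qvel": joint speeds; "joint_efforts": joint torques, N m; "tool_pos": TCP position; "tool_rot": TCP orientation; "contact_force": force on the tool from outside, world axes, zero at the start; "torque": the same for the moment, N m; "opening": finger opening in m.
Only numpy, scipy, OpenCV 4.12 (cv2) and the standard library are available. Lean on these libraries where they do the work, as an engineer would, in place of code of your own. Each camera call takes 0.05 s, during which the arm holds its last target. There are 200 camera calls.

TASK

The green calibrator rack stands in the grey kit tray, hemmed in behind the three reagent bottles: stand all three bottles upright on the steel side tray, then set the green rack down flat in the green lane of the white loading tray, and after that put each bottle back upright on the disc of its own colour in the kit tray. Never tip a bottle or the rack over, and leave the grey rack in the loading tray where it is.

Things in the scene. Friction and masses are not known exactly. Their poses are not given: they have to be found in the camera images.
- red_bottle_mid (a point): loose white bottle, red screw cap and red band, round, 118 mm tall, 140 g: body 46 mm wide to 70 mm up, cap 34 mm wide from 86 to 118 mm up. Point: on its axis 59 mm above its foot; mid-cap is 43 mm higher. z up. Grip it by the cap: bottles stand in a row 66 mm apart (caps 32 mm apart), bodies 10 mm in front of the green rack, whose top (69 mm above bench) is below the caps
- blue_bottle_mid (a point): loose white bottle, blue screw cap and blue band, round, 118 mm tall, 140 g: body 46 mm wide to 70 mm up, cap 34 mm wide from 86 to 118 mm up. Point: on its axis 59 mm above its foot; mid-cap is 43 mm higher. z up. Grip it by the cap: bottles stand in a row 66 mm apart (caps 32 mm apart), bodies 10 mm in front of the green rack, whose top (69 mm above bench) is below the caps
- yellow_bottle_mid (a point): loose white bottle, yellow screw cap and yellow band, round, 118 mm tall, 140 g: body 46 mm wide to 70 mm up, cap 34 mm wide from 86 to 118 mm up. Point: on its axis 59 mm above its foot; mid-cap is 43 mm higher. z up. Grip it by the cap: bottles stand in a row 66 mm apart (caps 32 mm apart), bodies 10 mm in front of the green rack, whose top (69 mm above bench) is below the caps
- red_place: red disc, 58 mm wide, 3 mm thick, fixed in the grey kit tray (136 x 220 mm, rim 12 mm high): place of the red-capped bottle, which stands on it at the start, foot 8 mm above bench. Origin: centre of its underside, 5 mm above bench. x points across the row of bottles to the green rack, y along the row. Discs are 66 mm apart; which colour is where varies
- blue_place: blue disc, 58 mm wide, 3 mm thick, fixed in the grey kit tray (136 x 220 mm, rim 12 mm high): place of the blue-capped bottle, which stands on it at the start, foot 8 mm above bench. Origin: centre of its underside, 5 mm above bench. x points across the row of bottles to the green rack, y along the row. Discs are 66 mm apart; which colour is where varies
- yellow_place: yellow disc, 58 mm wide, 3 mm thick, fixed in the grey kit tray (136 x 220 mm, rim 12 mm high): place of the yellow-capped bottle, which stands on it at the start, foot 8 mm above bench. Origin: centre of its underside, 5 mm above bench. x points across the row of bottles to the green rack, y along the row. Discs are 66 mm apart; which colour is where varies
- calibrator_rack_mid (a point): loose green rack with five white-capped vials fixed in it, one solid piece, 130 g: 130 mm long (x), 24 mm wide (y), body 50 mm high, caps to 64 mm. Point: mid-length, mid-width, 32 mm above its foot. z up. Stands behind and along the bottle row, foot 5 mm above bench. Grip it across its width on the body, near mid-length; either way round will do in the lane
- green_lane: green floor of an outer lane of the white three-lane loading tray, fixed: 170 mm long (x, along the lane), 40 mm wide (y), 2 mm thick. Origin: centre of its underside, 6 mm above bench; the rack's foot stands 8 mm above bench. Ribs on both sides 44 mm apart, tops 14 mm above bench; end stops 176 mm apart, 16 mm high. The middle lane, 48 mm away, is empty
- side_tray: steel side tray, fixed, empty at the start, 270 mm (x) by 140 mm (y) outside, rim 14 mm high, 3 mm thick. Origin: centre of its underside on the bench; its floor is 4 mm above that. Room for the three bottles in a row along its x, for instance 75 mm apart
- control_rack_mid (a point): loose grey rack with purple-capped vials, same shape and size as the green one, in the other outer lane of the loading tray, 96 mm from the middle of the green lane. To be left where it is. Point: mid-length, mid-width, 32 mm above its foot; x along its length

How it is judged:
By the outcome, as a careful person would: the job done as asked, in the order asked, and still so for the second after the job is handed in, with the robot touching nothing.
It also fails if it takes over 134 s, if anything falls off the work surface, if the arm or the gripper's body presses on something with over 40 N, if the wrist force passes 120 N, or if a joint passes its speed limit or range.

## Working session

There is one attempt and no reset: what is moved stays moved. The work goes in short steps, Python scripts to look and compute and a tool call to move; the robot and the scene stay as the last step left them, time stands still between calls to the robot, and variables do not carry over. Pictures are saved under pics/ and viewed, about 12 in all and at most 16, crops included, and the job is handed in when it is done.

Besides the shell and the picture viewer there is one more tool, called after "Emit:" as name(argument=value, ...) on one line, values as JSON. jog_arm: Moves the arm, as the interface text tells. Its arguments: {"type":"object","properties":{"deltas":{"type":"array","items":{"type":"number"}},"claw":{"type":"number"},"newtons":{"type":"number"}},"required":["deltas"]}

```bash
mkdir -p pics; ls
python3 - <<'E'
from cell import robot
import cv2,numpy as np
s=robot.observe(); print(s['time'],s['tool_pos'],s['tool_rot'],s['opening'])
for n in ['scene','side']:
    im=robot.read_camera(n); cv2.imwrite(f'pics/{n}0.png',im[:,:,::-1])
    p=robot.camera_params(n); print(n,p['fx'],p['cx'],p['cy'],(-np.array(p['R']).T@p['t']).round(3),np.array(p['R']).round(2).tolist())
E
```

```text
pics
0.0 [5.24599906e-01 6.08714637e-05 2.37039181e-01] [-3.14003674e+00 -2.22041097e-04  1.57076074e+00] 0.09181059457090088
scene 567.4293833517306 326.67483830571734 242.47548281922704 [1.382 0.301 0.986] [[-0.31, 0.95, 0.01], [0.68, 0.23, -0.7], [-0.67, -0.21, -0.71]]
side 620.4957120336903 315.90796741692805 239.5358207805496 [-0.025 -0.669  1.128] [[0.77, -0.64, -0.01], [-0.5, -0.59, -0.64], [0.4, 0.49, -0.77]]
```

View pics/scene0.png

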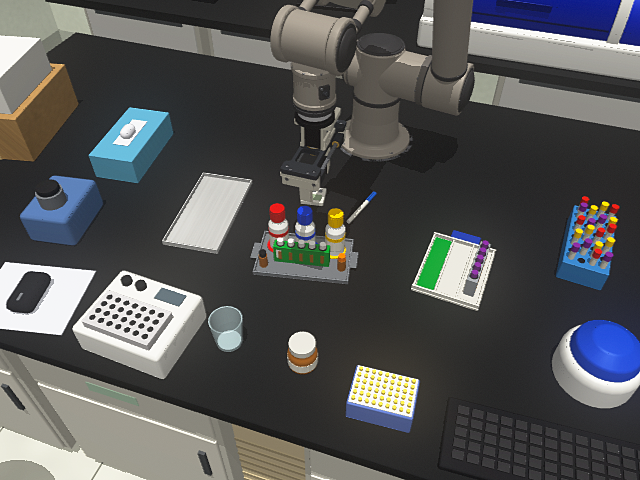

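View pics/side0.png

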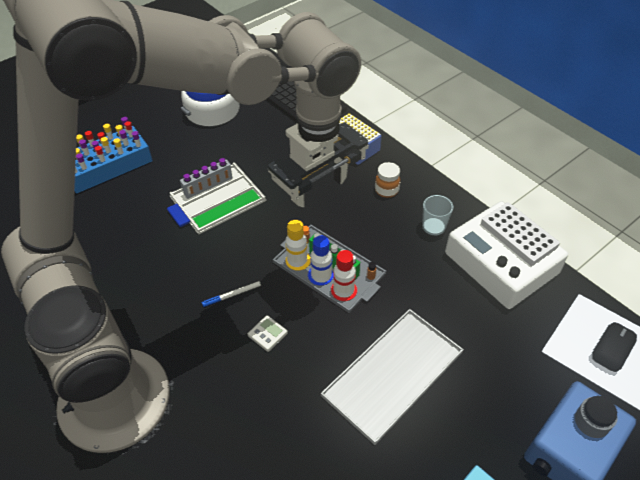

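The scene view shows the caps at about (278,210), (305,212) and (336,215). The green rack is at (302,252), the green lane at (434,262), the grey rack at (480,265) and the side tray at (208,212). The side view shows the caps at (295,228), (321,244) and (345,260), the lane at (225,210) and the side tray at (392,375).

```bash
cat > h.py <<'E'
import cv2,numpy as np
from cell import robot
def ray(p,uv):
    R=np.array(p['R']);t=np.array(p['t'])
    uv=np.asarray(uv,float).reshape(-1,2)
    d=np.c_[(uv[:,0]-p['cx'])/p['fx'],(uv[:,1]-p['cy'])/p['fy'],np.ones(len(uv))]@R
    return -R.T@t,d
def onplane(p,uv,z):
    o,d=ray(p,uv); return o+d*((z-o[2])/d[:,2])[:,None]
def tri(rs):
    A=0;b=0
    for o,d in rs:
        d=d[0]/np.linalg.norm(d[0]);P=np.eye(3)-np.outer(d,d);A=A+P;b=b+P@o
    return np.linalg.solve(A,b)
HUE={'red':[(0,6),(174,180)],'blue':[(110,128)],'yellow':[(20,28)],'green':[(55,75)]}
def mask(im,c,smin=150,vmin=60):
    h=cv2.cvtColor(im,cv2.COLOR_RGB2HSV);m=0
    for a,b in HUE[c]: m=m|cv2.inRange(h,(a,smin,vmin),(b,255,255))
    return m
def blobs(m,roi,amin=30):
    x0,y0,x1,y1=roi;k=np.zeros_like(m);k[y0:y1,x0:x1]=m[y0:y1,x0:x1]
    n,l,s,c=cv2.connectedComponentsWithStats(k)
    return sorted([(int(s[i,4]),c[i].round(1).tolist(),s[i,:4].tolist(),l==i) for i in range(1,n) if s[i,4]>=amin],key=lambda b:-b[0])
def rect(p,m,z):
    c=max(cv2.findContours(m.astype(np.uint8),cv2.RETR_EXTERNAL,cv2.CHAIN_APPROX_NONE)[0],key=cv2.contourArea)
    P=onplane(p,c.reshape(-1,2),z)[:,:2]*1000
    (cx,cy),(w,h),a=cv2.minAreaRect(P.astype(np.float32))
    if w<h: w,h,a=h,w,a+90
    return [round(float(v),1) for v in (cx,cy,w,h,a)]
E
python3 - <<'E'
from h import *
im={};p={}
for n in ['scene','side']:
    im[n]=cv2.imread(f'pics/{n}0.png')[:,:,::-1].copy();p[n]=robot.camera_params(n)
roi={'scene':(235,195,365,290),'side':(260,210,400,315)}
lane={'scene':(400,225,500,310),'side':(160,155,270,235)}
tray={'scene':(155,165,260,260),'side':(315,300,470,450)}
for c in ['red','blue','yellow','green']:
    for n in im:
        print(c,n,[b[:3] for b in blobs(mask(im[n],c),roi[n])])
for n in im:
    b=blobs(mask(im[n],'green'),lane[n])[0]; print('lane',n,rect(p[n],b[3],0.008))
    g=cv2.cvtColor(im[n],cv2.COLOR_RGB2GRAY); b=blobs(cv2.inRange(g,90,255),tray[n])[0]; print('tray',n,b[:3],rect(p[n],b[3],0.012))
p['wrist']=robot.camera_params('wrist');w=robot.read_camera('wrist');cv2.imwrite('pics/wrist0.png',w[:,:,::-1])
print('wristcam',ray(p['wrist'],[320,240]))
a=cv2.resize(im['scene'][195:295,230:370],None,fx=4.2,fy=4.2,interpolation=cv2.INTER_CUBIC)
cv2.imwrite('pics/crop0.png',a[:,:,::-1])
E
```

```text
red scene [(261, [276.9, 212.4], [269, 203, 16, 20]), (54, [277.7, 234.3], [269, 230, 20, 8]), (32, [269.3, 246.2], [267, 240, 6, 12])]
red side [(290, [344.6, 259.9], [337, 250, 16, 21]), (120, [343.9, 294.6], [331, 285, 26, 16]), (42, [343.6, 282.1], [334, 278, 21, 7])]
blue scene [(257, [304.1, 214.9], [297, 206, 15, 19]), (56, [305.1, 236.5], [296, 232, 20, 8])]
blue side [(276, [320.7, 245.1], [313, 235, 16, 21]), (97, [318.4, 279.1], [308, 269, 25, 16]), (38, [321.4, 267.3], [311, 263, 21, 7])]
yellow scene [(267, [335.2, 217.5], [328, 208, 16, 20]), (62, [334.4, 239.3], [325, 235, 21, 8])]
yellow side [(287, [294.8, 229.2], [287, 220, 17, 20]), (113, [299.7, 264.1], [286, 254, 25, 16]), (48, [296.1, 251.6], [287, 247, 20, 8])]
green scene [(737, [302.2, 254.1], [273, 240, 57, 27])]
green side [(52, [356.9, 266.8], [354, 260, 6, 17]), (38, [310.8, 242.5], [309, 236, 5, 16]), (36, [334.0, 258.7], [333, 253, 4, 14])]
lane scene [448.5, 268.2, 165.6, 40.0, 175.0]
tray scene (4225, [207.8, 213.1], [162, 172, 90, 82]) [457.2, -308.3, 281.5, 145.5, 5.7]
lane side [450.6, 268.8, 166.3, 34.7, 175.4]
tray side (9169, [391.1, 374.5], [321, 309, 143, 136]) [452.7, -312.1, 275.2, 143.7, 5.6]
wristcam (array([0.52555475, 0.08049268, 0.38443799]), array([[ 0.00672679, -0.28822353, -0.95761782]]))
```

View pics/wrist0.png

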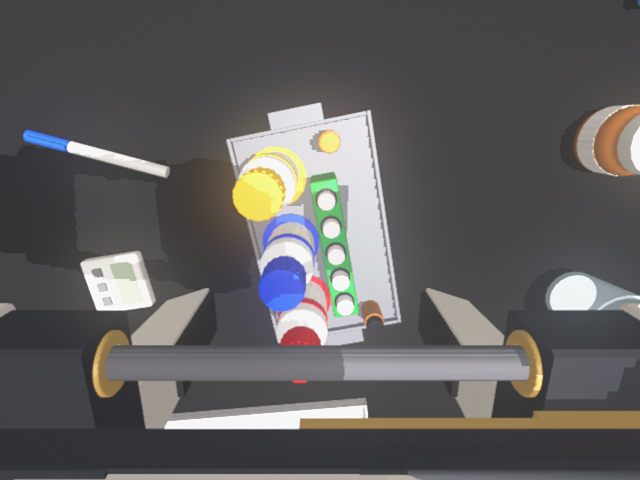

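View pics/crop0.png

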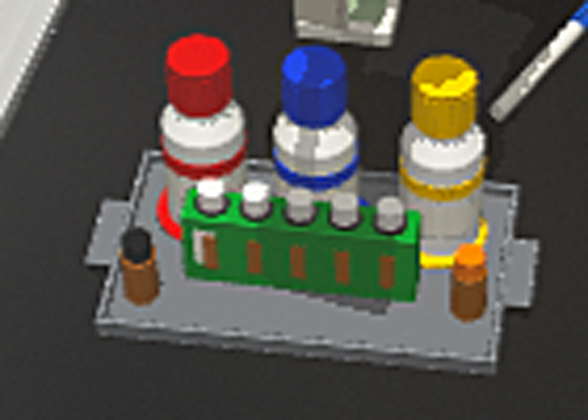

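The wrist view shows the rack tilted against the tray, with its caps running from (327,200) to (345,303). Small dropper bottles stand at (329,142) and (373,315), and the bottle caps are at (259,195), (283,284) and (300,350). In the scene crop the rack hides the feet of the bottles.

Run:
```python
from h import *
p={n:robot.camera_params(n) for n in ['scene','side','wrist']}
caps={'red':([276.9,212.4],[344.6,259.9]),'blue':([304.1,214.9],[320.7,245.1]),'yellow':([335.2,217.5],[294.8,229.2])}
for c,(a,b) in caps.items(): print(c,'cap tri',(1000*tri([ray(p['scene'],a),ray(p['side'],b)])).round(1), [ (1000*onplane(p[n],u,.112)[0,:2]).round(1) for n,u in (('scene',a),('side',b))])
for c,u in (('red',[343.9,294.6]),('blue',[318.4,279.1]),('yellow',[299.7,264.1])):
    print(c)
w=cv2.imread('pics/wrist0.png')[:,:,::-1].copy()
# rack: green top outline
b=blobs(mask(w,'green',100),(280,150,380,345),200)[0];print('rack',b[:3],rect(p['wrist'],b[3],.055))
h=cv2.cvtColor(w,cv2.COLOR_RGB2HSV);m=cv2.inRange(h,(0,0,170),(180,60,255))
for b in blobs(m,(305,180,365,325)): print('vial',b[:3],(1000*onplane(p['wrist'],b[1],.069)[0,:2]).round(1))
# rings: fit ellipse to disc colour + cap check via wrist yellow/blue
for c in ['yellow','blue','red']:
    for b in blobs(mask(w,c,120),(215,130,345,345),60): print(c,b[:3],(1000*onplane(p['wrist'],b[1],.126)[0,:2]).round(1))
# kit tray outline
g=cv2.cvtColor(w,cv2.COLOR_RGB2GRAY)
# purple rack caps
for n,r in (('scene',(455,230,500,300)),('side',(170,150,240,200))):
    im=cv2.cvtColor(cv2.imread(f'pics/{n}0.png'),cv2.COLOR_BGR2HSV);m=cv2.inRange(im,(130,80,40),(165,255,255))
    b=blobs(m,r,5);print('purple',[(x[0],x[1],(1000*onplane(p[n],x[1],.067)[0,:2]).round(0).tolist()) for x in b])
```

```text
red cap tri [510.4 -97.1 110.6] [array([511.4, -96. ]), array([509.9, -98.4])]
blue cap tri [498.1 -35.4 110.6] [array([499.4, -34.7]), array([497.5, -36.5])]
yellow cap tri [483.8  34.2 110.8] [array([485. ,  34.6]), array([483.3,  33.2])]
red
blue
yellow
rack (1404, [333.7, 241.6], [310, 178, 49, 139]) [541.5, -29.1, 129.2, 23.3, 100.4]
vial (1934, [356.0, 232.5], [337, 180, 28, 123]) [558.3  -7.9]
vial (675, [312.8, 279.3], [305, 245, 21, 66]) [521.6 -50.5]
vial (645, [343.3, 312.3], [326, 295, 38, 30]) [549.  -82.7]
vial (350, [313.5, 315.6], [305, 303, 22, 22]) [522.1 -86. ]
vial (287, [326.0, 200.6], [317, 191, 19, 20]) [532.8  19.4]
vial (286, [340.2, 280.6], [332, 271, 18, 20]) [545.7 -51.8]
vial (280, [330.9, 228.4], [323, 219, 18, 20]) [537.   -4.3]
vial (276, [335.7, 254.9], [328, 245, 17, 20]) [541.4 -27.9]
vial (117, [309.0, 237.8], [305, 227, 9, 25]) [518.5 -12.5]
vial (69, [307.1, 189.3], [305, 180, 6, 18]) [517.3  28.8]
yellow (1456, [254.9, 197.1], [232, 167, 53, 54]) [483.5  32.9]
blue (2021, [282.0, 284.2], [258, 257, 48, 54]) [500.1 -30.7]
blue (603, [291.0, 228.7], [263, 214, 56, 41]) [507.4  10.8]
red (557, [300.2, 336.9], [280, 327, 40, 18]) [512.6 -73.8]
red (166, [322.8, 289.3], [311, 276, 20, 35]) [529.6 -34.7]
red (102, [314.4, 304.9], [302, 299, 25, 21]) [523.4 -47.1]
purple [(243, [479.4, 258.7], [464.0, 364.0])]
purple [(45, [204.5, 168.8], [458.0, 360.0]), (44, [195.5, 172.7], [434.0, 363.0]), (44, [186.5, 176.7], [409.0, 365.0]), (42, [221.9, 161.3], [505.0, 354.0]), (42, [213.2, 165.2], [481.0, 357.0])]
```

Emit:
jog_arm(deltas=[-0.14, -0.97, -0.57, 0, 0, 0.125, -0.14, -0.97, -0.57, 0, 0, 0.125, -0.14, -0.97, -0.57, 0, 0, 0.125, -0.14, -0.97, -0.57, 0, 0, 0.125, -0.14, -0.97, -0.57, 0, 0, 0.125], claw=0.8, newtons=25)

```text
time: 0.57
tool_pos: [0.5102, -0.0979, 0.1796]
tool_rot: [-3.139, -0.002, 1.764]
contact_force: [0.3, -0.2, 1.0]
opening: 0.0737
```

Emit:
jog_arm(deltas=[0, 0, -0.38, 0, 0, 0, 0, 0, -0.76, 0, 0, 0, 0, 0, -0.76, 0, 0, 0, 0, 0, -0.76, 0, 0, 0])

```text
time: 0.9
tool_pos: [0.5105, -0.0958, 0.1044]
tool_rot: [-3.139, -0.002, 1.768]
contact_force: [0.5, -0.3, -0.1]
opening: 0.0734
```

Emit:
jog_arm(deltas=[0, 0, 0, 0, 0, 0, 0, 0, 0, 0, 0, 0, 0, 0, 0, 0, 0, 0, 0, 0, 0, 0, 0, 0, 0, 0, 0, 0, 0, 0], claw=0.2)

```text
time: 1.32
tool_pos: [0.5115, -0.0971, 0.1058]
tool_rot: [3.14, 0.001, 1.767]
contact_force: [1.1, 0.3, 1.0]
opening: 0.0448
```

Emit:
jog_arm(deltas=[0, 0, 0, 0, 0, 0, 0, 0, 0, 0, 0, 0, 0, 0, 0, 0, 0, 0, 0, 0, 0, 0, 0, 0, 0, 0, 0, 0, 0, 0], claw=0)

```text
time: 1.73
tool_pos: [0.5112, -0.0971, 0.1051]
tool_rot: [3.141, 0.0, 1.767]
contact_force: [-0.8, -0.2, 4.0]
opening: 0.0334
```

Emit:
jog_arm(deltas=[0, 0, 0.15, 0, 0, 0, 0, 0, 0.4, 0, 0, 0, 0, 0, 0.7, 0, 0, 0, 0, 0, 0.7, 0, 0, 0])

```text
time: 2.07
tool_pos: [0.5134, -0.0978, 0.1794]
tool_rot: [3.134, 0.004, 1.767]
contact_force: [1.7, -0.6, -0.6]
opening: 0.0337
```

Emit:
jog_arm(deltas=[0.04, -0.2, 0, 0, 0, 0, 0.07, -0.5, 0, 0, 0, 0, 0.1, -0.75, 0, 0, 0, 0, 0.12, -1, 0, 0, 0, 0])

```text
time: 2.4
tool_pos: [0.5229, -0.1979, 0.1739]
tool_rot: [-3.141, -0.001, 1.768]
contact_force: [0.3, -0.4, -0.9]
opening: 0.0333
```

Emit:
jog_arm(deltas=[0.04, -0.25, 0, 0, 0, 0, 0.07, -0.5, 0, 0, 0, 0, 0.1, -0.8, 0, 0, 0, 0, 0.12, -1, 0, 0, 0, 0, 0.12, -1, 0, 0, 0, 0])

```text
time: 2.82
tool_pos: [0.5346, -0.3009, 0.1732]
tool_rot: [-3.141, 0.001, 1.764]
contact_force: [-0.3, 0.5, -1.5]
opening: 0.0336
```

Emit:
jog_arm(deltas=[0, -0.05, -0.3, 0, 0, 0, 0, -0.05, -0.55, 0, 0, 0, 0, -0.05, -0.68, 0, 0, 0, 0, -0.05, -0.72, 0, 0, 0, 0, -0.05, -0.72, 0, 0, 0])

```text
time: 3.23
tool_pos: [0.5342, -0.301, 0.1014]
tool_rot: [-3.14, -0.002, 1.767]
contact_force: [0.6, -0.3, -0.7]
opening: 0.0336
```

Emit:
jog_arm(deltas=[0, 0, -0.01, 0, 0, 0, 0, 0, -0.02, 0, 0, 0, 0, 0, -0.02, 0, 0, 0])

```text
time: 3.48
tool_pos: [0.5351, -0.3017, 0.1007]
tool_rot: [3.141, -0.0, 1.767]
contact_force: [0.5, 0.0, -1.2]
opening: 0.0333
```

Emit:
jog_arm(deltas=[0, 0, 0, 0, 0, 0, 0, 0, 0, 0, 0, 0, 0, 0, 0, 0, 0, 0, 0, 0, 0, 0, 0, 0, 0, 0, 0, 0, 0, 0], claw=0.65)

```text
time: 3.9
tool_pos: [0.5351, -0.302, 0.1009]
tool_rot: [3.141, 0.0, 1.767]
contact_force: [-0.6, -0.2, -0.3]
opening: 0.0586
```

Emit:
jog_arm(deltas=[0, 0, 0.3, 0, 0, 0, 0, 0, 0.7, 0, 0, 0, 0, 0, 1, 0, 0, 0, 0, 0, 1, 0, 0, 0])

```text
time: 4.23
tool_pos: [0.5376, -0.3038, 0.2081]
tool_rot: [3.133, 0.009, 1.767]
contact_force: [0.5, -0.9, 1.1]
opening: 0.0595
```

Emit:
jog_arm(deltas=[-0.04, 0.3, 0, 0, 0, 0, -0.09, 0.65, 0, 0, 0, 0, -0.12, 0.9, 0, 0, 0, 0])

```text
time: 4.48
tool_pos: [0.5222, -0.2102, 0.2005]
tool_rot: [-3.142, -0.001, 1.766]
contact_force: [1.1, 1.1, -0.6]
opening: 0.0594
```

Emit:
jog_arm(deltas=[-0.04, 0.35, 0, 0, 0, 0, -0.09, 0.7, 0, 0, 0, 0, -0.13, 0.9, 0, 0, 0, 0])

```text
time: 4.73
tool_pos: [0.5092, -0.1189, 0.2007]
tool_rot: [3.142, -0.001, 1.768]
contact_force: [1.0, 0.8, -0.1]
opening: 0.0596
```

Emit:
jog_arm(deltas=[-0.04, 0.35, 0, 0, 0, 0, -0.09, 0.7, 0, 0, 0, 0, -0.12, 0.86, 0, 0, 0, 0, -0.12, 0.86, 0, 0, 0, 0, -0.12, 0.86, 0, 0, 0, 0], claw=0.8)

```text
time: 5.15
tool_pos: [0.4981, -0.0354, 0.2009]
tool_rot: [3.141, 0.001, 1.769]
contact_force: [1.2, -0.3, 0.2]
opening: 0.0734
```

Run:
```python
from h import *
w=robot.read_camera('side');p=robot.camera_params('side');cv2.imwrite('pics/side1.png',w[200:420,240:480,::-1].repeat(2,0).repeat(2,1))
b=blobs(mask(w,'red'),(240,200,480,450));print([x[:3] for x in b],(1000*onplane(p,b[0][1],.108)[0]).round(1))
s=robot.observe();print(s['tool_pos'],s['tool_rot'])
```

```text
[(455, [343.4, 289.5], [331, 279, 26, 22]), (339, [424.8, 318.8], [416, 308, 19, 23]), (36, [420.4, 342.1], [411, 337, 20, 8])] [ 461.  -150.5  108. ]
[ 0.49828926 -0.03625404  0.20084786] [3.14098798e+00 6.80386689e-04 1.76790890e+00]
```

View pics/side1.png

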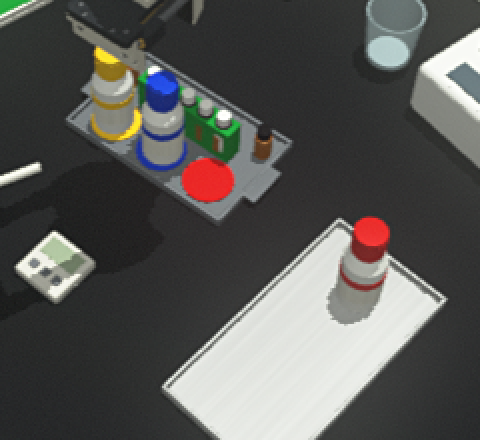

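Red stands upright at the far end of the side tray, at (370,260) in the crop. The red disc is clear at (208,180). Next is blue.

Emit:
jog_arm(deltas=[0, 0, -0.35, 0, 0, 0, 0, 0, -0.7, 0, 0, 0, 0, 0, -0.96, 0, 0, 0, 0, 0, -0.96, 0, 0, 0])

```text
time: 5.53
tool_pos: [0.4951, -0.0368, 0.1002]
tool_rot: [-3.133, -0.003, 1.765]
contact_force: [-0.9, -0.2, -0.9]
opening: 0.0736
```

Emit:
jog_arm(deltas=[0, 0, 0, 0, 0, 0, 0, 0, 0, 0, 0, 0, 0, 0, 0, 0, 0, 0, 0, 0, 0, 0, 0, 0, 0, 0, 0, 0, 0, 0], claw=0)

```text
time: 5.95
tool_pos: [0.4988, -0.0362, 0.106]
tool_rot: [3.139, 0.001, 1.767]
contact_force: [0.3, 0.3, 0.0]
opening: 0.0446
```

Emit:
jog_arm(deltas=[0, 0, 0, 0, 0, 0, 0, 0, 0, 0, 0, 0, 0, 0, 0, 0, 0, 0, 0, 0, 0, 0, 0, 0, 0, 0, 0, 0, 0, 0])

```text
time: 6.37
tool_pos: [0.4984, -0.036, 0.1053]
tool_rot: [3.14, 0.001, 1.767]
contact_force: [-0.7, 0.0, 5.9]
opening: 0.0336
```

Emit:
jog_arm(deltas=[0, 0, 0.15, 0, 0, 0, 0, 0, 0.5, 0, 0, 0, 0, 0, 0.8, 0, 0, 0, 0, 0, 0.9, 0, 0, 0])

```text
time: 6.7
tool_pos: [0.4996, -0.0362, 0.1985]
tool_rot: [3.136, 0.002, 1.767]
contact_force: [1.8, -0.1, -0.9]
opening: 0.0335
```

Emit:
jog_arm(deltas=[-0.04, -0.25, 0, 0, 0, 0, -0.09, -0.6, 0, 0, 0, 0, -0.14, -0.92, 0, 0, 0, 0])

```text
time: 6.95
tool_pos: [0.4837, -0.1286, 0.1948]
tool_rot: [3.142, 0.0, 1.769]
contact_force: [-0.2, -0.5, -0.8]
opening: 0.0335
```

Emit:
jog_arm(deltas=[-0.05, -0.35, 0, 0, 0, 0, -0.1, -0.7, 0, 0, 0, 0, -0.15, -0.92, 0, 0, 0, 0])

```text
time: 7.2
tool_pos: [0.4684, -0.2228, 0.1944]
tool_rot: [-3.141, 0.001, 1.766]
contact_force: [-0.2, -0.6, -1.5]
opening: 0.0335
```

Emit:
jog_arm(deltas=[-0.05, -0.35, 0, 0, 0, 0, -0.1, -0.65, 0, 0, 0, 0, -0.14, -0.91, 0, 0, 0, 0, -0.14, -0.91, 0, 0, 0, 0])

```text
time: 7.53
tool_pos: [0.4539, -0.3154, 0.1941]
tool_rot: [-3.141, 0.002, 1.763]
contact_force: [-0.2, -0.4, -1.4]
opening: 0.033
```

Emit:
jog_arm(deltas=[0, 0, -0.35, 0, 0, 0, 0, 0, -0.65, 0, 0, 0, 0, 0, -0.85, 0, 0, 0, 0, 0, -0.9, 0, 0, 0, 0, 0, -0.92, 0, 0, 0])

```text
time: 7.95
tool_pos: [0.4545, -0.3101, 0.1018]
tool_rot: [-3.14, -0.002, 1.767]
contact_force: [-0.2, 0.1, 0.2]
opening: 0.0338
```

Emit:
jog_arm(deltas=[0, 0, -0.01, 0, 0, 0, 0, 0, -0.02, 0, 0, 0, 0, 0, -0.02, 0, 0, 0])

```text
time: 8.2
tool_pos: [0.4555, -0.3111, 0.1015]
tool_rot: [3.141, 0.001, 1.767]
contact_force: [0.2, -0.0, -0.9]
opening: 0.0336
```

Emit:
jog_arm(deltas=[0, 0, -0.01, 0, 0, 0, 0, 0, -0.01, 0, 0, 0, 0, 0, -0.01, 0, 0, 0, 0, 0, -0.01, 0, 0, 0, 0, 0, -0.01, 0, 0, 0], claw=0.65)

```text
time: 8.62
tool_pos: [0.4551, -0.3111, 0.0999]
tool_rot: [3.141, 0.0, 1.767]
contact_force: [-0.1, -0.0, 0.8]
opening: 0.0589
```

Emit:
jog_arm(deltas=[0, 0, 0.3, 0, 0, 0, 0, 0, 0.7, 0, 0, 0, 0, 0, 1, 0, 0, 0, 0, 0, 1, 0, 0, 0])

```text
time: 8.95
tool_pos: [0.4574, -0.313, 0.2064]
tool_rot: [3.134, 0.009, 1.767]
contact_force: [0.5, -0.0, 0.7]
opening: 0.0598
```

Emit:
jog_arm(deltas=[0.03, 0.35, 0, 0, 0, 0, 0.05, 0.7, 0, 0, 0, 0, 0.07, 0.86, 0, 0, 0, 0])

```text
time: 9.2
tool_pos: [0.4614, -0.2219, 0.1995]
tool_rot: [-3.141, -0.002, 1.768]
contact_force: [0.1, 1.2, 1.0]
opening: 0.0597
```

Emit:
jog_arm(deltas=[0.03, 0.35, 0, 0, 0, 0, 0.05, 0.7, 0, 0, 0, 0, 0.07, 0.86, 0, 0, 0, 0])

```text
time: 9.45
tool_pos: [0.4684, -0.1356, 0.1994]
tool_rot: [-3.141, -0.002, 1.768]
contact_force: [0.2, -0.6, 0.2]
opening: 0.0597
```

Emit:
jog_arm(deltas=[0.03, 0.35, 0, 0, 0, 0, 0.05, 0.7, 0, 0, 0, 0, 0.07, 0.86, 0, 0, 0, 0])

```text
time: 9.7
tool_pos: [0.4754, -0.0497, 0.1994]
tool_rot: [-3.141, -0.001, 1.769]
contact_force: [-0.2, 1.0, 0.1]
opening: 0.0597
```

Emit:
jog_arm(deltas=[0.03, 0.35, 0, 0, 0, 0, 0.05, 0.7, 0, 0, 0, 0, 0.08, 0.86, 0, 0, 0, 0, 0.08, 0.86, 0, 0, 0, 0, 0.08, 0.86, 0, 0, 0, 0], claw=0.8)

```text
time: 10.12
tool_pos: [0.4839, 0.0335, 0.1994]
tool_rot: [-3.141, 0.0, 1.769]
contact_force: [-0.4, -0.5, 1.0]
opening: 0.0733
```

Over yellow now. I'll grip it and lift.

Emit:
jog_arm(deltas=[0, 0, -0.35, 0, 0, 0, 0, 0, -0.7, 0, 0, 0, 0, 0, -0.94, 0, 0, 0, 0, 0, -0.94, 0, 0, 0])

```text
time: 10.45
tool_pos: [0.4808, 0.0318, 0.1015]
tool_rot: [-3.133, -0.002, 1.765]
contact_force: [-0.5, 0.0, -0.1]
opening: 0.074
```

Emit:
jog_arm(deltas=[0, 0, 0, 0, 0, 0, 0, 0, 0, 0, 0, 0, 0, 0, 0, 0, 0, 0, 0, 0, 0, 0, 0, 0, 0, 0, 0, 0, 0, 0], claw=0)

```text
time: 10.87
tool_pos: [0.4847, 0.0329, 0.1069]
tool_rot: [3.139, 0.001, 1.767]
contact_force: [0.2, -0.1, -0.4]
opening: 0.045
```

Emit:
jog_arm(deltas=[0, 0, 0, 0, 0, 0, 0, 0, 0, 0, 0, 0, 0, 0, 0, 0, 0, 0, 0, 0, 0, 0, 0, 0, 0, 0, 0, 0, 0, 0])

```text
time: 11.28
tool_pos: [0.4843, 0.033, 0.1063]
tool_rot: [3.141, 0.0, 1.767]
contact_force: [-1.4, -0.2, 6.1]
opening: 0.0335
```

Emit:
jog_arm(deltas=[0, 0, 0.15, 0, 0, 0, 0, 0, 0.5, 0, 0, 0, 0, 0, 0.8, 0, 0, 0, 0, 0, 0.9, 0, 0, 0])

```text
time: 11.62
tool_pos: [0.4856, 0.033, 0.1995]
tool_rot: [3.136, 0.002, 1.767]
contact_force: [0.9, -0.3, -0.4]
opening: 0.0338
```

Emit:
jog_arm(deltas=[-0.08, -0.25, 0, 0, 0, 0, -0.18, -0.6, 0, 0, 0, 0, -0.27, -0.88, 0, 0, 0, 0])

```text
time: 11.87
tool_pos: [0.4564, -0.0559, 0.1957]
tool_rot: [-3.142, 0.0, 1.769]
contact_force: [1.2, -0.6, -0.6]
opening: 0.0337
```

Emit:
jog_arm(deltas=[-0.1, -0.35, 0, 0, 0, 0, -0.2, -0.65, 0, 0, 0, 0, -0.27, -0.88, 0, 0, 0, 0])

```text
time: 12.12
tool_pos: [0.4289, -0.1448, 0.1955]
tool_rot: [-3.141, -0.0, 1.767]
contact_force: [0.4, -0.9, -0.0]
opening: 0.0333
```

Emit:
jog_arm(deltas=[-0.1, -0.35, 0, 0, 0, 0, -0.2, -0.65, 0, 0, 0, 0, -0.27, -0.88, 0, 0, 0, 0])

```text
time: 12.37
tool_pos: [0.4019, -0.2329, 0.1955]
tool_rot: [-3.141, -0.0, 1.766]
contact_force: [-0.0, -0.4, -1.2]
opening: 0.0335
```

Emit:
jog_arm(deltas=[-0.1, -0.35, 0, 0, 0, 0, -0.2, -0.65, 0, 0, 0, 0, -0.28, -0.88, 0, 0, 0, 0, -0.28, -0.88, 0, 0, 0, 0])

```text
time: 12.7
tool_pos: [0.3736, -0.3228, 0.1953]
tool_rot: [-3.141, 0.001, 1.764]
contact_force: [0.1, -1.3, -1.0]
opening: 0.0334
```

Emit:
jog_arm(deltas=[0, 0, -0.35, 0, 0, 0, 0, 0, -0.65, 0, 0, 0, 0, 0, -0.85, 0, 0, 0, 0, 0, -0.9, 0, 0, 0, 0, 0, -0.92, 0, 0, 0])

```text
time: 13.12
tool_pos: [0.3747, -0.3181, 0.1029]
tool_rot: [-3.14, -0.002, 1.767]
contact_force: [0.4, 0.7, -0.2]
opening: 0.0338
```

Emit:
jog_arm(deltas=[0, 0, -0.01, 0, 0, 0, 0, 0, -0.02, 0, 0, 0, 0, 0, -0.02, 0, 0, 0])

```text
time: 13.37
tool_pos: [0.3756, -0.3194, 0.1028]
tool_rot: [3.14, 0.002, 1.767]
contact_force: [0.4, 0.4, -0.7]
opening: 0.0338
```

Emit:
jog_arm(deltas=[0, 0, -0.01, 0, 0, 0, 0, 0, -0.01, 0, 0, 0, 0, 0, -0.01, 0, 0, 0, 0, 0, -0.01, 0, 0, 0, 0, 0, -0.01, 0, 0, 0], claw=0.65)

```text
time: 13.78
tool_pos: [0.3751, -0.3191, 0.1009]
tool_rot: [3.141, 0.0, 1.767]
contact_force: [-1.0, -0.1, -0.0]
opening: 0.0582
```

Emit:
jog_arm(deltas=[0, 0, 0.3, 0, 0, 0, 0, 0, 0.7, 0, 0, 0, 0, 0, 1, 0, 0, 0, 0, 0, 1, 0, 0, 0])

```text
time: 14.12
tool_pos: [0.3771, -0.3213, 0.2068]
tool_rot: [3.136, 0.01, 1.767]
contact_force: [1.1, -1.3, 0.7]
opening: 0.0594
```

Emit:
jog_arm(deltas=[0.12, 0.3, 0.1, 0, 0, 0, 0.24, 0.6, 0.1, 0, 0, 0, 0.36, 0.9, 0.1, 0, 0, 0])

```text
time: 14.37
tool_pos: [0.4112, -0.2283, 0.211]
tool_rot: [3.141, 0.001, 1.765]
contact_force: [1.9, -0.9, -0.2]
opening: 0.0601
```

Emit:
jog_arm(deltas=[0.12, 0.3, 0.1, 0, 0, 0, 0.24, 0.6, 0.1, 0, 0, 0, 0.36, 0.9, 0.1, 0, 0, 0])

```text
time: 14.62
tool_pos: [0.4475, -0.1376, 0.2209]
tool_rot: [3.141, 0.001, 1.767]
contact_force: [0.3, -0.8, 0.1]
opening: 0.0595
```

Emit:
jog_arm(deltas=[0.12, 0.3, 0.1, 0, 0, 0, 0.24, 0.6, 0.1, 0, 0, 0, 0.36, 0.9, 0.1, 0, 0, 0])

```text
time: 14.87
tool_pos: [0.4835, -0.0475, 0.2309]
tool_rot: [3.141, 0.0, 1.767]
contact_force: [0.1, 0.4, 0.2]
opening: 0.0596
```

Emit:
jog_arm(deltas=[0.12, 0.3, 0.1, 0, 0, 0, 0.24, 0.6, 0.1, 0, 0, 0, 0.36, 0.9, 0.1, 0, 0, 0, 0.36, 0.9, 0.1, 0, 0, 0, 0.36, 0.9, 0.1, 0, 0, 0])

```text
time: 15.28
tool_pos: [0.519, 0.0423, 0.2401]
tool_rot: [-3.141, -0.0, 1.77]
contact_force: [0.3, -1.2, -0.3]
opening: 0.0598
```

```bash
cat > look.py <<'E'
from h import *
def wrist(name):
    p=robot.camera_params('wrist');w=robot.read_camera('wrist');cv2.imwrite(f'pics/{name}.png',w[:,:,::-1]);return p,w
E
python3 - <<'E'
from look import *
p,w=wrist('wrist1')
s=robot.observe();print(s['time'],s['tool_pos'])
for c in ['red','blue','yellow']:
    for b in blobs(mask(w,c,120),(0,0,640,345),200): print(c,b[:3],rect(p,b[3],.008))
for b in blobs(mask(w,'green',100),(0,0,640,345),200): print('green',b[:3],rect(p,b[3],.055))
im=robot.read_camera('side');ps=robot.camera_params('side')
cv2.imwrite('pics/side2.png',im[200:460,240:480,::-1].repeat(2,0).repeat(2,1))
E
```

```text
15.3333 [0.51868082 0.04119174 0.24012122]
red (1695, [283.7, 326.4], [258, 306, 52, 39]) [509.5, -94.0, 56.0, 46.8, 11.4]
blue (2124, [282.7, 272.8], [256, 248, 54, 51]) [498.1, -33.7, 56.0, 55.9, 130.5]
blue (427, [57.3, 129.7], [40, 118, 47, 31]) [270.3, 65.3, 42.1, 12.4, 164.5]
yellow (2068, [281.8, 211.3], [253, 183, 58, 56]) [485.4, 31.7, 57.1, 55.7, 6.0]
green (1042, [325.1, 281.9], [312, 230, 27, 115]) [540.3, -23.0, 115.9, 22.9, 100.3]
```

View pics/wrist1.png

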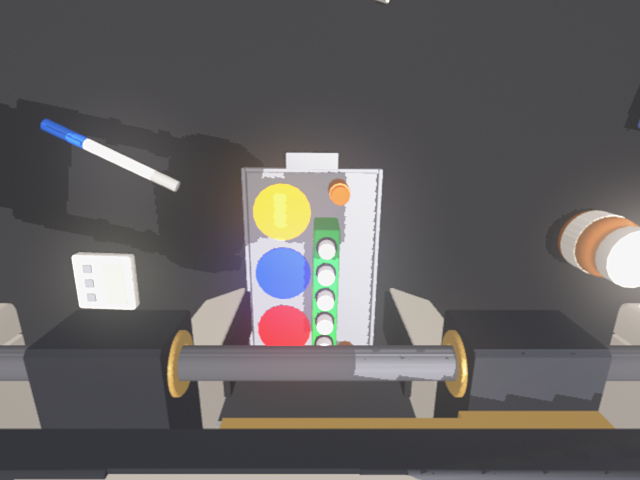

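View pics/side2.png

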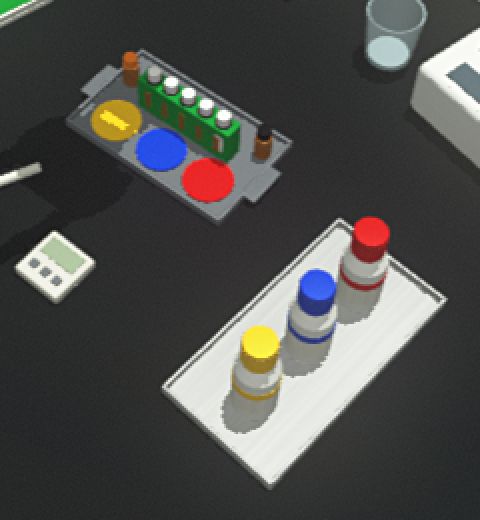

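All three bottles stand upright in the side tray, at (370,260), (312,315) and (258,372) in the side crop. The discs are clear, and the rack is upright along them. In the wrist view it runs from (327,225) to (325,345).

Emit:
jog_arm(deltas=[0.08, -0.25, -0.3, 0, 0, -0.01, 0.16, -0.5, -0.6, 0, 0, -0.01, 0.23, -0.7, -0.9, 0, 0, -0.01, 0.23, -0.7, -1, 0, 0, -0.01, 0.23, -0.7, -1, 0, 0, -0.01], claw=0.6)

```text
time: 15.8
tool_pos: [0.5399, -0.0307, 0.1379]
tool_rot: [-3.136, -0.002, 1.747]
contact_force: [0.4, -0.5, -0.3]
opening: 0.055
```

Run:
```python
from look import *
s=robot.observe();print(s['tool_pos'],s['tool_rot'],s['opening'])
im=robot.read_camera('side');p=robot.camera_params('side')
cv2.imwrite('pics/side3.png',im[180:330,240:400,::-1].repeat(3,0).repeat(3,1))
```

```text
[ 0.53988507 -0.03071738  0.13788471] [-3.13573162e+00 -2.30219005e-03  1.74735841e+00] 0.055020033442169484
```

View pics/side3.png

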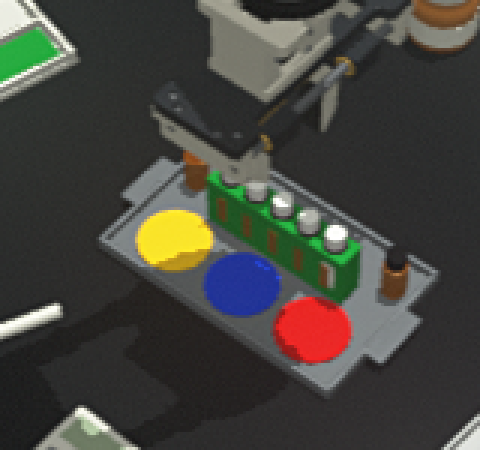

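The gripper straddles the rack with a finger on each side; one shows near (250,160). Going down to grip.

Emit:
jog_arm(deltas=[0, 0, -0.25, 0, 0, 0, 0, 0, -0.5, 0, 0, 0, 0, 0, -0.6, 0, 0, 0, 0, 0, -0.6, 0, 0, 0])

```text
time: 16.18
tool_pos: [0.541, -0.0283, 0.0801]
tool_rot: [-3.139, -0.001, 1.752]
contact_force: [-0.0, -0.4, 1.0]
opening: 0.0553
```

Emit:
jog_arm(deltas=[0, 0, -0.2, 0, 0, 0, 0, 0, -0.35, 0, 0, 0, 0, 0, -0.47, 0, 0, 0, 0, 0, -0.47, 0, 0, 0])

```text
time: 16.52
tool_pos: [0.5418, -0.0286, 0.0338]
tool_rot: [-3.141, -0.0, 1.752]
contact_force: [-1.3, 0.4, 0.2]
opening: 0.0551
```

Emit:
jog_arm(deltas=[0, 0, 0, 0, 0, 0, 0, 0, 0, 0, 0, 0, 0, 0, 0, 0, 0, 0, 0, 0, 0, 0, 0, 0, 0, 0, 0, 0, 0, 0], claw=0)

```text
time: 16.93
tool_pos: [0.5424, -0.029, 0.0345]
tool_rot: [3.14, 0.0, 1.751]
contact_force: [-2.0, -0.3, 1.3]
opening: 0.0263
```

Emit:
jog_arm(deltas=[0, 0, 0, 0, 0, 0, 0, 0, 0, 0, 0, 0, 0, 0, 0, 0, 0, 0, 0, 0, 0, 0, 0, 0])

```text
time: 17.27
tool_pos: [0.5422, -0.029, 0.0344]
tool_rot: [3.141, 0.0, 1.751]
contact_force: [-1.0, 0.0, 6.3]
opening: 0.0237
```

Emit:
jog_arm(deltas=[0, 0, 0.15, 0, 0, 0, 0, 0, 0.5, 0, 0, 0, 0, 0, 0.8, 0, 0, 0, 0, 0, 1, 0, 0, 0])

```text
time: 17.6
tool_pos: [0.5427, -0.0291, 0.1362]
tool_rot: [3.139, 0.001, 1.751]
contact_force: [0.6, 1.0, -1.7]
opening: 0.0239
```

Emit:
jog_arm(deltas=[-0.07, 0.2, 0, 0, 0, 0.06, -0.14, 0.45, 0, 0, 0, 0.13, -0.23, 0.75, 0, 0, 0, 0.2, -0.23, 0.75, 0, 0, 0, 0.21])

```text
time: 17.93
tool_pos: [0.5168, 0.05, 0.1334]
tool_rot: [-3.14, -0.003, 2.089]
contact_force: [0.1, 0.0, -2.2]
opening: 0.0239
```

Emit:
jog_arm(deltas=[-0.07, 0.2, 0, 0, 0, 0.06, -0.14, 0.45, 0, 0, 0, 0.13, -0.23, 0.74, 0, 0, 0, 0.2, -0.23, 0.74, 0, 0, 0, 0.21])

```text
time: 18.27
tool_pos: [0.4941, 0.1236, 0.1334]
tool_rot: [-3.141, -0.003, 2.419]
contact_force: [-0.3, 0.4, -1.1]
opening: 0.0238
```

Emit:
jog_arm(deltas=[-0.07, 0.2, 0, 0, 0, 0.06, -0.14, 0.45, 0, 0, 0, 0.13, -0.23, 0.74, 0, 0, 0, 0.2, -0.23, 0.74, 0, 0, 0, 0.21])

```text
time: 18.6
tool_pos: [0.4715, 0.1972, 0.1335]
tool_rot: [3.141, -0.002, 2.748]
contact_force: [-0.4, 0.4, -2.6]
opening: 0.024
```

Emit:
jog_arm(deltas=[-0.07, 0.2, 0, 0, 0, 0.06, -0.14, 0.45, 0, 0, 0, 0.13, -0.23, 0.74, 0, 0, 0, 0.2, -0.23, 0.74, 0, 0, 0, 0.2, -0.23, 0.74, 0, 0, 0, 0.2])

```text
time: 19.02
tool_pos: [0.4498, 0.2683, 0.1334]
tool_rot: [-3.141, -0.0, 3.055]
contact_force: [-1.0, -0.0, -2.1]
opening: 0.0236
```

Run:
```python
from look import *
s=robot.observe();print(s['tool_pos'],s['tool_rot'],s['opening'])
p,w=wrist('wrist2')
for b in blobs(mask(w,'green',100),(0,0,640,400),150): print(b[:3],rect(p,b[3],.008))
```

```text
[0.44981055 0.26834087 0.13342134] [-3.14109413e+00 -3.15471631e-04  3.05539972e+00] 0.023574551570150943
(6579, [308.8, 194.4], [282, 119, 69, 226]) [453.1, 265.8, 172.9, 47.7, 173.5]
(574, [340.9, 322.8], [320, 294, 29, 51]) [518.3, 275.3, 43.8, 22.1, 176.4]
(239, [293.2, 388.8], [287, 381, 18, 19]) [580.9, 238.5, 18.1, 14.2, 173.7]
(238, [340.8, 388.8], [331, 381, 17, 19]) [584.0, 274.8, 18.1, 13.3, 176.3]
```

View pics/wrist2.png

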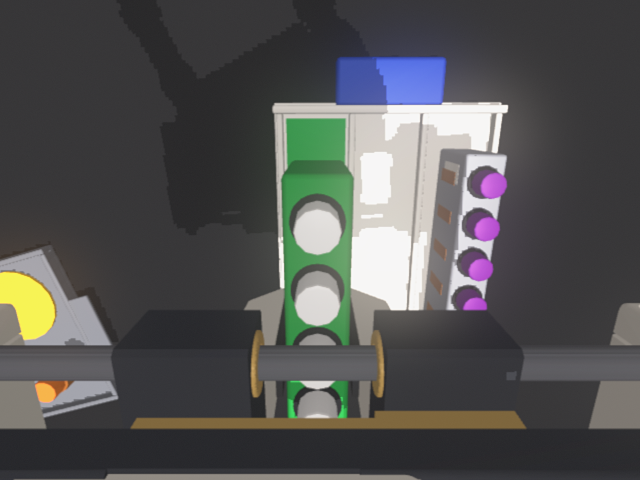

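The held rack, at (318,225), is lined up with the lane, whose floor shows at (316,140). The grey rack with purple caps is clear at (485,185). Lowering the rack.

Emit:
jog_arm(deltas=[0, 0, -0.3, 0, 0, 0, 0, 0, -0.55, 0, 0, 0, 0, 0, -0.75, 0, 0, 0, 0, 0, -0.85, 0, 0, 0, 0, 0, -0.85, 0, 0, 0])

```text
time: 19.48
tool_pos: [0.4493, 0.2663, 0.0467]
tool_rot: [-3.139, -0.004, 3.052]
contact_force: [-0.3, 0.2, -1.0]
opening: 0.0236
```

Emit:
jog_arm(deltas=[0, 0, -0.05, 0, 0, 0, 0, 0, -0.09, 0, 0, 0, 0, 0, -0.1, 0, 0, 0, 0, 0, -0.11, 0, 0, 0])

```text
time: 19.82
tool_pos: [0.4505, 0.2681, 0.0383]
tool_rot: [3.141, 0.001, 3.055]
contact_force: [0.9, 0.4, -1.5]
opening: 0.0239
```

Emit:
jog_arm(deltas=[0, 0, -0.01, 0, 0, 0, 0, 0, -0.01, 0, 0, 0, 0, 0, -0.01, 0, 0, 0])

```text
time: 20.07
tool_pos: [0.4504, 0.2682, 0.0374]
tool_rot: [3.141, 0.001, 3.055]
contact_force: [-0.4, -0.2, 3.1]
opening: 0.0239
```

Emit:
jog_arm(deltas=[0, 0, 0, 0, 0, 0, 0, 0, 0, 0, 0, 0, 0, 0, 0, 0, 0, 0, 0, 0, 0, 0, 0, 0], claw=0.48)

```text
time: 20.4
tool_pos: [0.45, 0.2681, 0.0367]
tool_rot: [3.141, 0.0, 3.055]
contact_force: [-0.9, 0.3, 0.3]
opening: 0.0428
```

Emit:
jog_arm(deltas=[0, 0, 0.2, 0, 0, 0, 0, 0, 0.5, 0, 0, 0, 0, 0, 0.9, 0, 0, 0, 0, 0, 1, 0, 0, 0])

```text
time: 20.73
tool_pos: [0.4523, 0.2691, 0.1418]
tool_rot: [3.138, 0.007, 3.055]
contact_force: [1.5, -0.4, 0.1]
opening: 0.044
```

Emit:
jog_arm(deltas=[0, 0, 0.3, 0, 0, 0, 0, 0, 0.65, 0, 0, 0, 0, 0, 0.65, 0, 0, 0])

```text
time: 20.98
tool_pos: [0.4528, 0.2693, 0.208]
tool_rot: [3.136, 0.01, 3.055]
contact_force: [0.5, 0.6, -0.2]
opening: 0.0443
```

Run:
```python
from look import *
p,w=wrist('wrist3')
for b in blobs(mask(w,'green',100),(0,0,640,345),150): print(b[:3],rect(p,b[3],.058))
im=robot.read_camera('side');p=robot.camera_params('side')
cv2.imwrite('pics/side4.png',im[100:460,100:480,::-1].repeat(2,0).repeat(2,1)[:600])
for c in HUE:
    b=blobs(mask(im,c),(310,290,480,450),200) 
    for x in b: print(c,x[:3],(1000*onplane(p,x[1],.108)[0,:2]).round(1))
```

```text
(5100, [312.3, 194.4], [291, 114, 45, 185]) [441.5, 267.8, 147.0, 33.3, 175.2]
red (340, [424.8, 318.8], [416, 308, 19, 23]) [ 535.3 -302.8]
red (228, [343.6, 294.2], [331, 290, 26, 11]) [ 453.8 -159.3]
blue (319, [398.0, 345.5], [390, 335, 18, 22]) [ 455.  -311.3]
yellow (298, [369.1, 374.0], [361, 363, 19, 24]) [ 374.1 -319.5]
```

View pics/side4.png

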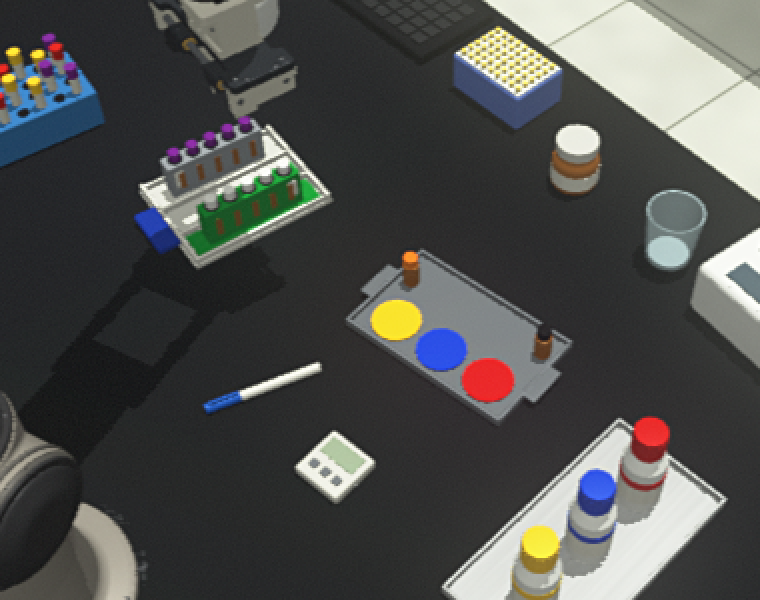

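The green rack stands upright in the green lane at (250,205), and the grey rack is still in its lane at (215,155). The bottles are upright and the discs are free. I'll pin down the disc centres while going to fetch yellow.

Run:
```python
from look import *
s=robot.observe();print(s['tool_pos'],s['tool_rot'])
for n,r in (('side',(265,230,390,320)),('scene',(235,195,365,290))):
    im=robot.read_camera(n);p=robot.camera_params(n)
    for c in ['red','blue','yellow']:
        for x in blobs(mask(im,c,100),r,80): print(n,c,x[:3],rect(p,x[3],.008))
```

```text
[0.45060847 0.26832088 0.20293616] [3.13994136e+00 2.95279649e-03 3.05522998e+00]
side red (467, [343.5, 289.5], [331, 279, 26, 22]) [509.1, -99.6, 56.0, 55.0, 49.4]
side blue (445, [320.3, 274.4], [308, 264, 26, 22]) [496.6, -35.8, 58.1, 56.1, 49.8]
side yellow (427, [297.6, 259.7], [285, 250, 26, 21]) [482.9, 29.4, 57.4, 57.3, 49.8]
scene red (343, [278.8, 244.2], [267, 236, 25, 18]) [511.7, -96.6, 58.0, 57.0, 108.7]
scene blue (346, [305.9, 246.7], [294, 238, 25, 18]) [497.2, -32.8, 57.5, 56.7, 108.7]
scene yellow (324, [332.9, 249.0], [322, 241, 24, 18]) [485.5, 32.8, 56.1, 55.1, 18.7]
```

Emit:
jog_arm(deltas=[-0.06, -0.25, 0, 0, 0, -0.07, -0.12, -0.55, 0, 0, 0, -0.14, -0.18, -0.95, 0, 0, 0, -0.21, -0.18, -0.95, 0, 0, 0, -0.21], claw=0.65)

```text
time: 21.52
tool_pos: [0.43, 0.1682, 0.2]
tool_rot: [-3.137, -0.003, 2.717]
contact_force: [0.2, 1.0, 0.1]
opening: 0.059
```

Emit:
jog_arm(deltas=[-0.06, -0.3, 0, 0, 0, -0.07, -0.12, -0.65, 0, 0, 0, -0.14, -0.16, -0.98, 0, 0, 0, -0.21, -0.16, -0.98, 0, 0, 0, -0.21])

```text
time: 21.85
tool_pos: [0.4147, 0.0711, 0.2004]
tool_rot: [-3.138, -0.001, 2.387]
contact_force: [0.6, 1.2, 0.2]
opening: 0.0597
```

Emit:
jog_arm(deltas=[-0.06, -0.3, 0, 0, 0, -0.07, -0.1, -0.65, 0, 0, 0, -0.14, -0.14, -0.98, 0, 0, 0, -0.21, -0.14, -0.98, 0, 0, 0, -0.21])

```text
time: 22.18
tool_pos: [0.4013, -0.0268, 0.2007]
tool_rot: [-3.139, -0.0, 2.057]
contact_force: [0.4, 0.6, -0.3]
opening: 0.0597
```

Emit:
jog_arm(deltas=[-0.06, -0.3, 0, 0, 0, -0.07, -0.1, -0.65, 0, 0, 0, -0.14, -0.14, -0.98, 0, 0, 0, -0.2, -0.14, -0.98, 0, 0, 0, -0.2])

```text
time: 22.52
tool_pos: [0.3878, -0.1247, 0.2009]
tool_rot: [-3.14, 0.001, 1.744]
contact_force: [0.9, -0.9, -0.9]
opening: 0.0599
```

Emit:
jog_arm(deltas=[-0.06, -0.35, 0, 0, 0, 0, -0.1, -0.7, 0, 0, 0, 0, -0.13, -0.98, 0, 0, 0, 0, -0.13, -0.98, 0, 0, 0, 0])

```text
time: 22.85
tool_pos: [0.3752, -0.222, 0.2009]
tool_rot: [-3.141, 0.001, 1.751]
contact_force: [-0.4, 0.6, 0.4]
opening: 0.0593
```

Averaged disc centres: red (510.6,-98.2), blue (497.2,-34.1), yellow (484.5,31.3) mm.

Emit:
jog_arm(deltas=[0, -0.35, 0, 0, 0, 0, 0, -0.7, 0, 0, 0, 0, 0, -0.97, 0, 0, 0, 0, 0, -0.97, 0, 0, 0, 0, 0, -0.97, 0, 0, 0, 0])

```text
time: 23.27
tool_pos: [0.3753, -0.3154, 0.2005]
tool_rot: [-3.141, -0.003, 1.751]
contact_force: [0.2, 0.2, -0.5]
opening: 0.0597
```

Emit:
jog_arm(deltas=[0, 0, -0.35, 0, 0, 0, 0, 0, -0.7, 0, 0, 0, 0, 0, -0.99, 0, 0, 0, 0, 0, -0.99, 0, 0, 0])

```text
time: 23.6
tool_pos: [0.373, -0.3111, 0.0978]
tool_rot: [-3.136, -0.01, 1.754]
contact_force: [-0.9, 0.5, -0.2]
opening: 0.0597
```

Emit:
jog_arm(deltas=[0, 0, 0, 0, 0, 0, 0, 0, 0, 0, 0, 0, 0, 0, 0, 0, 0, 0, 0, 0, 0, 0, 0, 0, 0, 0, 0, 0, 0, 0], claw=0)

```text
time: 24.02
tool_pos: [0.3756, -0.3165, 0.1042]
tool_rot: [3.14, 0.002, 1.752]
contact_force: [1.2, -0.4, 5.4]
opening: 0.0335
```

Emit:
jog_arm(deltas=[0, 0, 0, 0, 0, 0, 0, 0, 0, 0, 0, 0, 0, 0, 0, 0, 0, 0, 0, 0, 0, 0, 0, 0])

```text
time: 24.35
tool_pos: [0.3756, -0.3167, 0.1042]
tool_rot: [3.14, 0.002, 1.751]
contact_force: [0.1, 0.3, 7.5]
opening: 0.0335
```

Emit:
jog_arm(deltas=[0, 0, 0.15, 0, 0, 0, 0, 0, 0.5, 0, 0, 0, 0, 0, 0.8, 0, 0, 0, 0, 0, 0.9, 0, 0, 0])

```text
time: 24.68
tool_pos: [0.3762, -0.3173, 0.1972]
tool_rot: [3.138, 0.006, 1.751]
contact_force: [1.6, -1.1, -0.7]
opening: 0.0335
```

Emit:
jog_arm(deltas=[0.08, 0.25, 0, 0, 0, 0, 0.18, 0.6, 0, 0, 0, 0, 0.27, 0.87, 0, 0, 0, 0])

```text
time: 24.93
tool_pos: [0.4018, -0.2276, 0.1932]
tool_rot: [3.141, -0.0, 1.75]
contact_force: [0.2, 0.6, -1.3]
opening: 0.0335
```

Emit:
jog_arm(deltas=[0.1, 0.35, 0, 0, 0, 0, 0.2, 0.65, 0, 0, 0, 0, 0.27, 0.87, 0, 0, 0, 0])

```text
time: 25.18
tool_pos: [0.4292, -0.1397, 0.1931]
tool_rot: [3.141, -0.0, 1.752]
contact_force: [1.2, -0.1, -1.1]
opening: 0.0335
```

Emit:
jog_arm(deltas=[0.1, 0.35, 0, 0, 0, 0, 0.2, 0.65, 0, 0, 0, 0, 0.27, 0.87, 0, 0, 0, 0])

```text
time: 25.43
tool_pos: [0.4563, -0.0527, 0.1931]
tool_rot: [3.141, -0.0, 1.752]
contact_force: [0.9, -0.9, -1.3]
opening: 0.0332
```

Emit:
jog_arm(deltas=[0.1, 0.35, 0, 0, 0, 0, 0.2, 0.65, 0, 0, 0, 0, 0.28, 0.88, 0, 0, 0, 0, 0.28, 0.88, 0, 0, 0, 0, 0.28, 0.88, 0, 0, 0, 0])

```text
time: 25.85
tool_pos: [0.484, 0.0339, 0.1928]
tool_rot: [3.142, 0.0, 1.754]
contact_force: [0.1, -0.6, -1.5]
opening: 0.0333
```

Emit:
jog_arm(deltas=[0, 0, -0.3, 0, 0, 0, 0, 0, -0.6, 0, 0, 0, 0, 0, -0.75, 0, 0, 0, 0, 0, -0.78, 0, 0, 0, 0, 0, -0.78, 0, 0, 0])

```text
time: 26.27
tool_pos: [0.4833, 0.032, 0.1142]
tool_rot: [-3.139, -0.0, 1.75]
contact_force: [-0.0, -0.2, -1.2]
opening: 0.0333
```

Emit:
jog_arm(deltas=[0, 0, -0.03, 0, 0, 0, 0, 0, -0.05, 0, 0, 0, 0, 0, -0.06, 0, 0, 0, 0, 0, -0.07, 0, 0, 0, 0, 0, -0.07, 0, 0, 0])

```text
time: 26.68
tool_pos: [0.4844, 0.033, 0.1083]
tool_rot: [3.14, 0.0, 1.752]
contact_force: [-0.1, -0.8, -0.1]
opening: 0.0337
```

Emit:
jog_arm(deltas=[0, 0, 0, 0, 0, 0, 0, 0, -0.01, 0, 0, 0, 0, 0, -0.01, 0, 0, 0, 0, 0, -0.01, 0, 0, 0])

```text
time: 27.02
tool_pos: [0.4845, 0.033, 0.1082]
tool_rot: [3.14, 0.001, 1.752]
contact_force: [-2.7, 0.3, 11.6]
opening: 0.0335
```

Emit:
jog_arm(deltas=[0, 0, 0, 0, 0, 0, 0, 0, 0, 0, 0, 0, 0, 0, 0, 0, 0, 0, 0, 0, 0, 0, 0, 0, 0, 0, 0, 0, 0, 0], claw=0.65)

```text
time: 27.43
tool_pos: [0.484, 0.0331, 0.1066]
tool_rot: [-3.141, -0.0, 1.751]
contact_force: [0.1, -0.6, -0.8]
opening: 0.0584
```

Emit:
jog_arm(deltas=[0, 0, 0.3, 0, 0, 0, 0, 0, 0.7, 0, 0, 0, 0, 0, 0.93, 0, 0, 0, 0, 0, 0.93, 0, 0, 0])

```text
time: 27.77
tool_pos: [0.4867, 0.0329, 0.2046]
tool_rot: [3.132, 0.003, 1.752]
contact_force: [-0.1, 1.0, 0.4]
opening: 0.0593
```

Emit:
jog_arm(deltas=[-0.03, -0.35, 0, 0, 0, 0, -0.05, -0.7, 0, 0, 0, 0, -0.07, -0.86, 0, 0, 0, 0])

```text
time: 28.02
tool_pos: [0.4767, -0.0554, 0.1993]
tool_rot: [-3.141, 0.001, 1.751]
contact_force: [0.3, -0.3, 0.3]
opening: 0.0594
```

Emit:
jog_arm(deltas=[-0.03, -0.35, 0, 0, 0, 0, -0.05, -0.7, 0, 0, 0, 0, -0.07, -0.86, 0, 0, 0, 0])

```text
time: 28.27
tool_pos: [0.4696, -0.1422, 0.199]
tool_rot: [-3.141, 0.001, 1.75]
contact_force: [-0.1, 0.4, -0.0]
opening: 0.0598
```

Emit:
jog_arm(deltas=[-0.03, -0.35, 0, 0, 0, 0, -0.05, -0.7, 0, 0, 0, 0, -0.07, -0.86, 0, 0, 0, 0])

```text
time: 28.52
tool_pos: [0.4625, -0.2284, 0.199]
tool_rot: [-3.141, 0.001, 1.75]
contact_force: [0.4, 0.6, -0.1]
opening: 0.0595
```

Emit:
jog_arm(deltas=[-0.03, -0.35, 0, 0, 0, 0, -0.05, -0.7, 0, 0, 0, 0, -0.08, -0.86, 0, 0, 0, 0, -0.08, -0.86, 0, 0, 0, 0, -0.08, -0.86, 0, 0, 0, 0])

```text
time: 28.93
tool_pos: [0.4544, -0.3112, 0.1986]
tool_rot: [-3.141, -0.002, 1.749]
contact_force: [-0.1, 0.5, -0.0]
opening: 0.0591
```

Run:
```python
from look import *
p={n:robot.camera_params(n) for n in ['scene','side']}
im=robot.read_camera('scene');b=blobs(mask(im,'yellow'),(300,190,370,280),40);print([x[:3] for x in b],onplane(p['scene'],b[0][1],.110)*1000)
im=robot.read_camera('side');b=blobs(mask(im,'yellow'),(260,200,330,300),40);print([x[:3] for x in b])
print(robot.observe()['tool_pos'])
```

```text
[(259, [333.9, 217.6], [326, 208, 16, 20]), (72, [333.3, 238.6], [323, 231, 21, 12]), (58, [328.6, 254.5], [322, 247, 17, 12])] [[484.1837529   31.34436056 110.        ]]
[(288, [295.8, 230.0], [288, 220, 17, 21]), (101, [298.5, 263.8], [286, 255, 25, 15]), (46, [297.3, 252.4], [288, 248, 20, 8])]
[ 0.45489557 -0.30991199  0.19918153]
```

Yellow stands on its disc at (484,31) mm. Now blue.

Emit:
jog_arm(deltas=[0, -0.01, -0.35, 0, 0, 0, 0, -0.01, -0.7, 0, 0, 0, 0, -0.01, -0.97, 0, 0, 0, 0, -0.01, -0.97, 0, 0, 0])

```text
time: 29.37
tool_pos: [0.4527, -0.3082, 0.0978]
tool_rot: [-3.136, -0.008, 1.753]
contact_force: [-0.9, 1.2, -0.9]
opening: 0.0597
```

Emit:
jog_arm(deltas=[0, 0, 0, 0, 0, 0, 0, 0, 0, 0, 0, 0, 0, 0, 0, 0, 0, 0, 0, 0, 0, 0, 0, 0, 0, 0, 0, 0, 0, 0], claw=0)

```text
time: 29.78
tool_pos: [0.4558, -0.3125, 0.1044]
tool_rot: [3.139, 0.003, 1.752]
contact_force: [-0.2, 0.6, 4.1]
opening: 0.0333
```

Emit:
jog_arm(deltas=[0, 0, 0, 0, 0, 0, 0, 0, 0, 0, 0, 0, 0, 0, 0, 0, 0, 0, 0, 0, 0, 0, 0, 0])

```text
time: 30.12
tool_pos: [0.4558, -0.3126, 0.1044]
tool_rot: [3.139, 0.002, 1.751]
contact_force: [0.3, 0.9, 6.9]
opening: 0.0334
```

Emit:
jog_arm(deltas=[0, 0, 0.15, 0, 0, 0, 0, 0, 0.5, 0, 0, 0, 0, 0, 0.8, 0, 0, 0, 0, 0, 0.9, 0, 0, 0])

```text
time: 30.45
tool_pos: [0.4564, -0.3133, 0.1974]
tool_rot: [3.137, 0.006, 1.751]
contact_force: [0.7, -0.5, -0.9]
opening: 0.0336
```

Emit:
jog_arm(deltas=[0.04, 0.25, 0, 0, 0, 0, 0.09, 0.6, 0, 0, 0, 0, 0.14, 0.92, 0, 0, 0, 0])

```text
time: 30.7
tool_pos: [0.4686, -0.2191, 0.1925]
tool_rot: [-3.142, -0.0, 1.749]
contact_force: [1.3, 0.2, -0.8]
opening: 0.0334
```

Emit:
jog_arm(deltas=[0.05, 0.35, 0, 0, 0, 0, 0.1, 0.65, 0, 0, 0, 0, 0.14, 0.92, 0, 0, 0, 0])

```text
time: 30.95
tool_pos: [0.4827, -0.126, 0.1924]
tool_rot: [-3.141, -0.001, 1.752]
contact_force: [0.2, -0.2, -1.7]
opening: 0.0332
```

Emit:
jog_arm(deltas=[0.05, 0.35, 0, 0, 0, 0, 0.1, 0.65, 0, 0, 0, 0, 0.13, 0.85, 0, 0, 0, 0, 0.14, 0.93, 0, 0, 0, 0, 0.14, 0.93, 0, 0, 0, 0])

```text
time: 31.37
tool_pos: [0.4968, -0.0335, 0.1924]
tool_rot: [-3.141, -0.0, 1.754]
contact_force: [-0.9, 0.0, -1.6]
opening: 0.0334
```

Emit:
jog_arm(deltas=[0, 0, -0.3, 0, 0, 0, 0, 0, -0.6, 0, 0, 0, 0, 0, -0.75, 0, 0, 0, 0, 0, -0.78, 0, 0, 0, 0, 0, -0.78, 0, 0, 0])

```text
time: 31.78
tool_pos: [0.4964, -0.036, 0.1139]
tool_rot: [-3.139, -0.001, 1.75]
contact_force: [-0.3, 0.9, -0.6]
opening: 0.0333
```

Emit:
jog_arm(deltas=[0, 0, -0.03, 0, 0, 0, 0, 0, -0.05, 0, 0, 0, 0, 0, -0.06, 0, 0, 0, 0, 0, -0.07, 0, 0, 0, 0, 0, -0.07, 0, 0, 0])

```text
time: 32.2
tool_pos: [0.4974, -0.0351, 0.1084]
tool_rot: [3.14, 0.001, 1.751]
contact_force: [-0.7, 0.9, 1.0]
opening: 0.0335
```

Emit:
jog_arm(deltas=[0, 0, -0.01, 0, 0, 0, 0, 0, -0.01, 0, 0, 0, 0, 0, -0.01, 0, 0, 0])

```text
time: 32.45
tool_pos: [0.4976, -0.0351, 0.1084]
tool_rot: [3.14, 0.001, 1.752]
contact_force: [-2.0, -0.4, 10.6]
opening: 0.0338
```

Emit:
jog_arm(deltas=[0, 0, 0, 0, 0, 0, 0, 0, 0, 0, 0, 0, 0, 0, 0, 0, 0, 0, 0, 0, 0, 0, 0, 0, 0, 0, 0, 0, 0, 0], claw=0.65)

```text
time: 32.87
tool_pos: [0.4969, -0.0349, 0.1066]
tool_rot: [-3.141, -0.0, 1.751]
contact_force: [-0.3, 0.7, 0.6]
opening: 0.0586
```

Emit:
jog_arm(deltas=[0, 0, 0.3, 0, 0, 0, 0, 0, 0.7, 0, 0, 0, 0, 0, 0.93, 0, 0, 0, 0, 0, 0.93, 0, 0, 0])

```text
time: 33.2
tool_pos: [0.4996, -0.0355, 0.2047]
tool_rot: [3.133, 0.004, 1.752]
contact_force: [0.4, -0.5, 0.9]
opening: 0.0596
```

Emit:
jog_arm(deltas=[0.04, -0.35, 0, 0, 0, 0, 0.09, -0.7, 0, 0, 0, 0, 0.13, -0.89, 0, 0, 0, 0])

```text
time: 33.45
tool_pos: [0.5101, -0.1264, 0.1993]
tool_rot: [-3.141, 0.001, 1.751]
contact_force: [0.5, -0.3, -0.2]
opening: 0.0594
```

Emit:
jog_arm(deltas=[0.04, -0.35, 0, 0, 0, 0, 0.09, -0.7, 0, 0, 0, 0, 0.13, -0.89, 0, 0, 0, 0])

```text
time: 33.7
tool_pos: [0.5228, -0.2163, 0.1988]
tool_rot: [-3.141, 0.001, 1.75]
contact_force: [0.5, -0.3, 0.8]
opening: 0.0598
```

Emit:
jog_arm(deltas=[0.04, -0.35, 0, 0, 0, 0, 0.09, -0.7, 0, 0, 0, 0, 0.12, -0.89, 0, 0, 0, 0, 0.12, -0.89, 0, 0, 0, 0, 0.12, -0.89, 0, 0, 0, 0])

```text
time: 34.12
tool_pos: [0.5345, -0.3025, 0.1983]
tool_rot: [-3.14, -0.002, 1.75]
contact_force: [0.5, -0.9, 0.4]
opening: 0.0597
```

Run:
```python
from look import *
p=robot.camera_params('scene');im=robot.read_camera('scene')
for c in ['yellow','blue']:
    b=blobs(mask(im,c),(235,190,370,280),40);print(c,[x[:3] for x in b],onplane(p,b[0][1],.110)*1000)
print(robot.observe()['tool_pos'])
```

```text
yellow [(259, [333.8, 217.6], [326, 208, 16, 20]), (71, [333.4, 238.7], [323, 231, 21, 12]), (58, [328.6, 254.5], [322, 247, 17, 12])] [[484.25629382  31.13035122 110.        ]]
blue [(255, [305.3, 214.7], [298, 205, 16, 20]), (95, [305.8, 250.6], [294, 242, 25, 14]), (52, [306.1, 236.9], [297, 234, 19, 6])] [[495.84933178 -33.07078929 110.        ]]
[ 0.53454867 -0.30145842  0.19865261]
```

Emit:
jog_arm(deltas=[0.01, -0.01, -0.35, 0, 0, 0, 0.01, -0.01, -0.7, 0, 0, 0, 0.01, -0.01, -0.97, 0, 0, 0, 0.01, -0.01, -0.97, 0, 0, 0])

```text
time: 34.5
tool_pos: [0.533, -0.2992, 0.097]
tool_rot: [-3.134, -0.009, 1.753]
contact_force: [-0.2, 0.5, -0.2]
opening: 0.0595
```

Emit:
jog_arm(deltas=[0, 0, 0, 0, 0, 0, 0, 0, 0, 0, 0, 0, 0, 0, 0, 0, 0, 0, 0, 0, 0, 0, 0, 0, 0, 0, 0, 0, 0, 0], claw=0)

```text
time: 34.92
tool_pos: [0.5367, -0.3034, 0.1046]
tool_rot: [3.14, 0.002, 1.752]
contact_force: [-0.6, -0.5, 5.2]
opening: 0.0336
```

Emit:
jog_arm(deltas=[0, 0, 0, 0, 0, 0, 0, 0, 0, 0, 0, 0, 0, 0, 0, 0, 0, 0, 0, 0, 0, 0, 0, 0])

```text
time: 35.25
tool_pos: [0.5367, -0.3036, 0.1045]
tool_rot: [3.139, 0.002, 1.751]
contact_force: [-0.3, -0.0, 6.7]
opening: 0.0333
```

Emit:
jog_arm(deltas=[0, 0, 0.15, 0, 0, 0, 0, 0, 0.5, 0, 0, 0, 0, 0, 0.8, 0, 0, 0, 0, 0, 0.9, 0, 0, 0])

```text
time: 35.58
tool_pos: [0.5375, -0.3041, 0.1978]
tool_rot: [3.136, 0.005, 1.751]
contact_force: [0.7, -0.4, -0.6]
opening: 0.0333
```

Emit:
jog_arm(deltas=[-0.03, 0.25, 0, 0, 0, 0, -0.06, 0.5, 0, 0, 0, 0, -0.09, 0.68, 0, 0, 0, 0])

```text
time: 35.83
tool_pos: [0.5264, -0.2334, 0.1922]
tool_rot: [-3.141, -0.001, 1.751]
contact_force: [1.1, 0.3, -1.2]
opening: 0.0335
```

Emit:
jog_arm(deltas=[-0.03, 0.3, 0, 0, 0, 0, -0.06, 0.55, 0, 0, 0, 0, -0.09, 0.68, 0, 0, 0, 0])

```text
time: 36.08
tool_pos: [0.5172, -0.1643, 0.1922]
tool_rot: [-3.141, -0.002, 1.753]
contact_force: [0.2, 0.8, -1.0]
opening: 0.0335
```

Emit:
jog_arm(deltas=[-0.03, 0.3, 0, 0, 0, 0, -0.06, 0.5, 0, 0, 0, 0, -0.09, 0.64, 0, 0, 0, 0, -0.09, 0.68, 0, 0, 0, 0, -0.09, 0.68, 0, 0, 0, 0])

```text
time: 36.5
tool_pos: [0.5091, -0.0987, 0.1927]
tool_rot: [3.141, 0.0, 1.753]
contact_force: [-0.0, -0.5, -1.4]
opening: 0.0332
```

Emit:
jog_arm(deltas=[0, 0, -0.3, 0, 0, 0, 0, 0, -0.6, 0, 0, 0, 0, 0, -0.75, 0, 0, 0, 0, 0, -0.78, 0, 0, 0, 0, 0, -0.78, 0, 0, 0])

```text
time: 36.92
tool_pos: [0.5088, -0.1, 0.1138]
tool_rot: [-3.14, -0.001, 1.75]
contact_force: [-0.1, 0.8, -1.0]
opening: 0.0334
```

Emit:
jog_arm(deltas=[0, 0, -0.03, 0, 0, 0, 0, 0, -0.05, 0, 0, 0, 0, 0, -0.06, 0, 0, 0, 0, 0, -0.07, 0, 0, 0, 0, 0, -0.07, 0, 0, 0])

```text
time: 37.33
tool_pos: [0.5095, -0.0992, 0.1086]
tool_rot: [3.14, 0.001, 1.752]
contact_force: [-0.4, 0.0, 2.5]
opening: 0.0333
```

Release, back off and check.

Emit:
jog_arm(deltas=[0, 0, -0.01, 0, 0, 0, 0, 0, -0.01, 0, 0, 0])

```text
time: 37.5
tool_pos: [0.5096, -0.0993, 0.1085]
tool_rot: [3.14, 0.002, 1.752]
contact_force: [-2.7, 0.5, 11.3]
opening: 0.0335
```

Emit:
jog_arm(deltas=[0, 0, 0, 0, 0, 0, 0, 0, 0, 0, 0, 0, 0, 0, 0, 0, 0, 0, 0, 0, 0, 0, 0, 0, 0, 0, 0, 0, 0, 0], claw=0.65)

```text
time: 37.92
tool_pos: [0.509, -0.0989, 0.1066]
tool_rot: [-3.141, -0.0, 1.751]
contact_force: [0.6, 0.0, -0.2]
opening: 0.0584
```

Emit:
jog_arm(deltas=[0, 0, 0.3, 0, 0, 0, 0, 0, 0.7, 0, 0, 0, 0, 0, 1, 0, 0, 0, 0, 0, 1, 0, 0, 0])

```text
time: 38.25
tool_pos: [0.512, -0.0999, 0.2128]
tool_rot: [3.132, 0.006, 1.752]
contact_force: [0.3, -0.1, 0.8]
opening: 0.0595
```

Emit:
jog_arm(deltas=[-0.2, -0.35, 0, 0, 0, 0, -0.4, -0.7, 0, 0, 0, 0, -0.5, -0.95, 0, 0, 0, 0, -0.5, -0.95, 0, 0, 0, 0])

```text
time: 38.58
tool_pos: [0.4573, -0.1977, 0.2064]
tool_rot: [-3.141, 0.001, 1.748]
contact_force: [1.1, -0.5, 0.0]
opening: 0.0599
```

Run:
```python
from look import *
p={n:robot.camera_params(n) for n in ['scene','side']}
im={n:robot.read_camera(n) for n in p};roi={'scene':(235,190,365,290),'side':(260,210,400,315)}
for c in ['red','blue','yellow']:
    u={n:blobs(mask(im[n],c),roi[n])[0][1] for n in p}
    print(c,(1000*tri([ray(p[n],u[n]) for n in p])).round(1))
a=im['scene'][190:320,220:510,::-1].repeat(2,0).repeat(2,1);b=im['side'][140:320,150:440,::-1].repeat(2,0).repeat(2,1)
cv2.imwrite('pics/final.png',np.r_[a,b][:600])
print(robot.observe()['time'])
```

```text
red [ 469.8 -129.1   62.9]
blue [497.3 -33.1 111. ]
yellow [484.5  31.3 110.4]
38.6833
```

View pics/final.png

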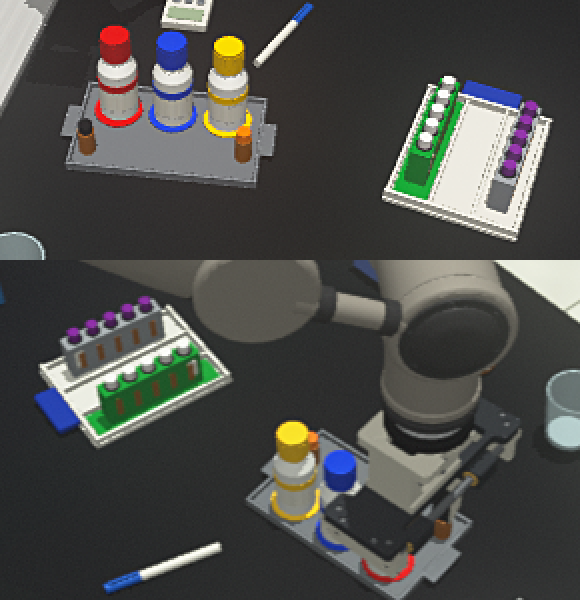

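The final picture shows all three bottles upright on the discs of their own colours, the green rack in the green lane and the grey rack in place. In the side view the gripper hides the red cap, so red's triangulated position (470,-129) is not valid. I'll check it from the scene view alone and hand in.

Run:
```python
from look import *
p=robot.camera_params('scene');im=robot.read_camera('scene')
b=blobs(mask(im,'red'),(235,190,365,290))[0];print(b[:3],(1000*onplane(p,b[1],.110)).round(1))
print(robot.hand_in())
```

```text
(257, [277.1, 211.8], [269, 203, 17, 19]) [[507.3 -97.2 110. ]]
the job is handed in; nothing more can be done
None
```

The job is done and handed in at about 39 s on the robot's clock. I moved the three bottles to the side tray, set the green rack in the green lane, then put each bottle back on the disc of its own colour.

- **Bottles:** The last pictures show all three upright. By triangulation, blue is about 1 mm and yellow under 1 mm from its disc centre. Red is about 3 mm off from the scene camera alone.
- **Racks:** The green rack stands in the green lane, and the grey rack is still in its own lane.
- **Forces:** The highest wrist force reading was about 12 N, while setting a bottle down.
- **Failed check:** The two-camera position for red was not valid, because the gripper hid its cap in the side view. I relied on the scene camera's picture and position instead.

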